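# Close the quick-release vise on the project box

### The job

In the vise that has the aluminium project box standing between its jaws, press the quick-release lever's pan down, slide the jaw up against the box with the lever held down, and let the lever spring back up. Then push the vise's handle down past level, as far as it will go, so that the box is clamped tight, still standing on the bed.

Things in the scene. Friction and masses are not known exactly. Their poses are not given: they have to be found in the camera images.
- vise: Grey bench vise fixed to the desk; origin under its bed's centre, on the desk. Bed 250 x 60 mm, top 24 mm up. x axis = sliding direction, towards the fixed jaw (inner face x = +85 mm, 100 mm wide, top 75 mm up). The sliding jaw (34 x 80 mm, top 76 mm up), on the -x side, carries the lever at +y and the handle at -y. A smaller dark empty vise on the desk is not used.
- lever_pan (a point): Centre of the floor of the release lever's dark steel pan, 85 mm to +y of the vise's middle, floor 53 to 58 mm above the desk when up; axes about the vise's. Inside 60 (vise x) x 50 mm, walls 5 thick, 11 tall: a fingertip in it can push the jaw along. Sinks 17 mm to its stop (6 N at first, 10 N down), freeing the jaw; let go, it springs up, locking the jaw (25 N). Moves with the jaw.
- lever (a joint): Release lever angle, rad: about 0 (up to 0.06) is up (jaw locked), 0.26 fully down; counts as pressed from 0.14 (pan about 9 mm down).
- jaw (a joint): Sliding jaw position, m: 0 fully open, growing towards the fixed jaw, 0.12 at most. Freed, it slides with about 3 N; let go, it settles into the nearest 4 mm notch and is locked.
- pad: Spring-backed steel face plate on the front of the sliding jaw, 92 x 42 mm; origin at the centre of the face that meets the box, 52 mm above the desk; axes as the vise's. The handle screws it forward by 7.5 mm per rad; pressed, it gives 1 mm per 2.2 N.
- box_center (a point): Centre of the aluminium project box: 40 mm along vise x, 60 mm wide, 60 mm tall (vertical axis z), loose, standing on the vise bed near the fixed jaw, square to the jaws; centre 54 mm above the desk. 0.22 kg.
- handle_knob (a point): Centre of the 20 mm black ball on the end of the handle, a 9 mm steel bar that sticks out to the vise's -y side and slants upward at first, 90 mm from ball to its pivot. The pivot (a level axis along vise x) lies 46 mm to -x of the pan's centre in the vise frame, at the vise's middle, 55 mm above the desk. It travels with the jaw.
- handle (a joint): Handle angle, rad: at 0 the bar slants 35 degrees up from level, at 0.61 it is level, at 1.0 it slants 22 degrees down (its stop). Stiff: stays where left; pushing the ball down takes 7 N free and up to 14 N as the vise tightens.

How it is judged:
By the outcome, as a careful person would: the job done as asked, in the order asked, and still so for the second after the job is handed in, with the robot touching nothing.
It also fails if it takes over 43 s, if anything falls off the work surface, if the arm or the gripper's body presses on something with over 40 N, if the wrist force passes 120 N, or if a joint passes its speed limit or range.

### The arm

A 6-joint arm with a two-finger parallel gripper is mounted at the origin on the work surface. World frame = base frame: x ahead of the robot, y to its left, z up, the work surface at z = 0. Lengths are in m, angles in rad, forces in N, time in s.
With the tool pointing down it reaches from about 0.35 to 0.85 m from the base axis. Payload 8.1 kg.
Tool frame: the origin (TCP) lies at the centre of the arm's flange, where the gripper is bolted on; the fingertips stand 186 mm ahead of it and the grasp point (between the pads) lies 167 mm ahead of it; z points along the fingers, y is the line along which they close (so a half turn about z gives the same grasp; the last joint's range is limited). The gripper opens to 93 mm and grips with 3 to 60 N. Pads are 15 mm wide; open, the fingers measure 128 mm over their backs; the gripper's body (75 mm by 188 mm) begins 65 mm behind the grasp point.
Start: joints at [1.253, 0.13, 1.488, -0, 1.523, -0.085], TCP at [0.138, 0.584, 0.405] pointing down, gripper open.
Joint ranges: [-2.96, 2.96], [-0.89, 2.26], [0.02, 2.5], [-1.34, 4.48], [0, 2.73], [-2.66, 2.66]. Speed limits (rad/s): [2.39, 2.39, 2.79, 3.14, 3.14, 3.14].

### API

Orientations are given as a rotation vector (axis times angle).
In Python, from plant import read_state, read_camera, camera_params, robot gives the robot as it stands.
- The arm moves only by the tool carry_out, never from a script. Its argument "targets" is a list of rows, each an object of numbers: "hand": the opening in per cent of the stroke, from 0 (shut) to 100 (fully open); "x", "y", "z": the shift along the tool's x, y, z in m; "ax", "ay", "az": the turn, a rotation vector about the tool's x, y, z in rad. In form: [{"hand": .., "x": .., "y": .., "z": .., "ax": .., "ay": .., "az": ..}, ...]. A call has 1 to 8 rows; each row is the pose to reach, as a shift and turn from the pose commanded when the call began, along the tool's axes at that moment; what a row does not reach only later rows make up. A row lasts 1/8 s, in which the tool goes at most 62.5 mm and 10.7 degrees, less where a joint would pass 70% of its speed; a pose out of reach is approached as far as the arm can. A call with a gripper value outside its range is refused whole. The fingers move at their own pace and stop on an object; "newtons" is the grip in N (left out, the last holds). Time passes only in rows, so rows that repeat a pose let the fingers close. It gives the time, the measured TCP pose, the force, the opening and the grip force at its end, in the units of the state.
- read_state(): the state, without advancing time (a new reading comes with each control period).
- read_camera(name): name is "scene" or "top" or "wrist"; returns (picture, depth): 384x512x3 uint8, blue, green, red; 384x512 float32, m along the optical axis (not along the pixel's ray), 0 where there is no reading.
- camera_params(name): a dict with "fx", "fy", "cx", "cy" (pixels), "k1" (the pictures are not rectified: a ray, as slopes to the right and down, at radius r is drawn at 1 + k1 r^2 times it, then the intrinsics apply), "position" and "rotation" of the camera in the world. Camera axes: x right, y up, looking along -z (the intrinsics and any distortion apply to the point x, -y, -z); pixel columns grow to the right and rows downward; lengths in m; the calibration is good to about 2 mm. A picture is of the moment at which its call begins: read the wrist's pose just before it. camera_params takes no time and is no camera call; for the wrist camera it gives the pose at the moment of the call.
- robot.close_job(): hands the job in; it is judged then, once.
The state is a dict: "t": time; "q": joint angles; "dq": joint speeds; "joint_torque": joint torques, N m; "tool_pos": TCP position; "orientation": TCP orientation; "force": force on the tool from outside, world axes, zero at the start; "wrist_torque": the same for the moment, N m; "opening": finger opening in m; "gripper_force": force on a finger pad.
Only numpy, scipy, OpenCV 4.12 (cv2) and the standard library are available. Lean on these libraries where they do the work, as an engineer would, in place of code of your own. Each camera call takes 0.05 s, during which the arm holds its last target. There are 200 camera calls.

## Working session

There is one attempt and no reset: what is moved stays moved. The work goes in short steps, Python scripts to look and compute and a tool call to move; the robot and the scene stay as the last step left them, time stands still between calls to the robot, and variables do not carry over. Pictures are saved under pics/ and viewed, at most 10 in all, crops included, and the job is handed in when it is done.

Besides the shell and the picture viewer there is one more tool, called as a command line: name --argument value ..., lists and objects as JSON in quotes. carry_out: Moves the arm, as the interface text tells. Its arguments: {"type":"object","properties":{"targets":{"type":"array","items":{"type":"object","properties":{"hand":{"type":"number"},"x":{"type":"number"},"y":{"type":"number"},"z":{"type":"number"},"ax":{"type":"number"},"ay":{"type":"number"},"az":{"type":"number"}}}},"newtons":{"type":"number"}},"required":["targets"]}

```bash
mkdir -p pics; ls; cat > h.py <<'E'
import numpy as np, cv2
from plant import read_state, read_camera, camera_params, robot
def pts(name):
    p=camera_params(name); im,d=read_camera(name)
    return p,im,d
def ray(p,u,v):
    K=np.array([[p['fx'],0,p['cx']],[0,p['fy'],p['cy']],[0,0,1.]])
    s=cv2.undistortPoints(np.array([[[u,v]]],float),K,np.array([p['k1'],0,0,0,0.]))[0,0]
    return np.array(p['position']),np.array(p['rotation'])@np.array([s[0],-s[1],-1.])
def atz(p,u,v,z):
    o,r=ray(p,u,v); return o+r*(z-o[2])/r[2]
def dep(p,u,v,d):
    o,r=ray(p,u,v); return o+r*d
E
python3 - <<'E'
from h import *
for n in ['top','scene']:
    p,im,d=pts(n); cv2.imwrite(f'pics/{n}0.png',im); np.save(f'{n}0.npy',d)
    print(n,p)
print(read_state())
E
```

```text
pics
top {'fx': 376.8412849114775, 'fy': 376.8412849114775, 'cx': 246.5406726189774, 'cy': 191.1666483181699, 'k1': -0.028916894901049518, 'position': array([ 0.343229  , -0.02121699,  0.97954972]), 'rotation': array([ 0.18990452, -0.18893833, -1.5982876 ])}
scene {'fx': 405.9206666624111, 'fy': 405.9206666624111, 'cx': 260.2626979443167, 'cy': 193.75916333831242, 'k1': -0.037211739207076336, 'position': array([ 1.04746734, -0.45476749,  0.8326795 ]), 'rotation': array([0.69251313, 0.31757359, 0.83249457])}
{'t': 0.1, 'q': array([ 1.25262870e+00,  1.31067050e-01,  1.48914223e+00, -3.10775324e-06,
        1.52299827e+00, -8.54027925e-02]), 'dq': array([-3.74122461e-04, -2.70978794e-03, -2.87736084e-03, -3.16092290e-04,
       -4.19655514e-05, -1.35317751e-05]), 'joint_torque': array([ 1.30061337e-03, -5.61339462e+01, -4.93098629e+01,  7.69367558e-02,
        2.90804857e-02, -5.88943021e-05]), 'tool_pos': array([0.13831906, 0.58363394, 0.40381867]), 'orientation': array([-3.64763729e-01, -3.12002104e+00,  2.48592706e-03]), 'force': array([-0.78525621, -0.66421052,  0.06134331]), 'wrist_torque': array([-0.01529998,  0.0148448 ,  0.0238043 ]), 'gripper_force': 0.0, 'opening': 0.09321250264424516}
```

```bash
sed -i "s/np.array(p\['rotation'\])@/cv2.Rodrigues(np.array(p['rotation'],float))[0]@/" h.py
```

```text
(no output)
```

View pics/top0.png

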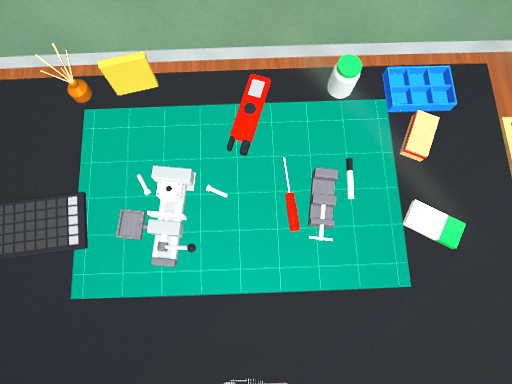

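View pics/scene0.png

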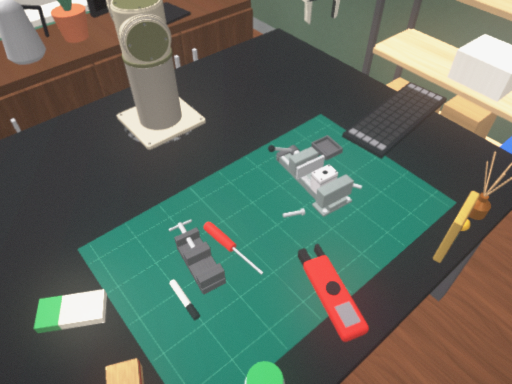

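```bash
python3 - <<'E'
from h import *
im=cv2.imread('pics/top0.png'); c=im[155:275,100:215]
cv2.imwrite('pics/c1.png',cv2.resize(c,None,fx=5,fy=5,interpolation=cv2.INTER_CUBIC))
d=np.load('top0.npy'); p=camera_params('top')
for u,v in [(130,224),(192,248),(170,188),(176,175),(166,229),(170,210),(160,262),(220,260)]:
    print(u,v,dep(p,u,v,d[v,u]).round(3))
E
```

```text
130 224 [0.495 0.266 0.06 ]
192 248 [0.427 0.105 0.109]
170 188 [0.577 0.163 0.084]
176 175 [0.612 0.15  0.077]
166 229 [0.477 0.173 0.078]
170 210 [0.534 0.174 0.026]
160 262 [0.402 0.197 0.03 ]
220 260 [0.404 0.049 0.003]
```

View pics/c1.png

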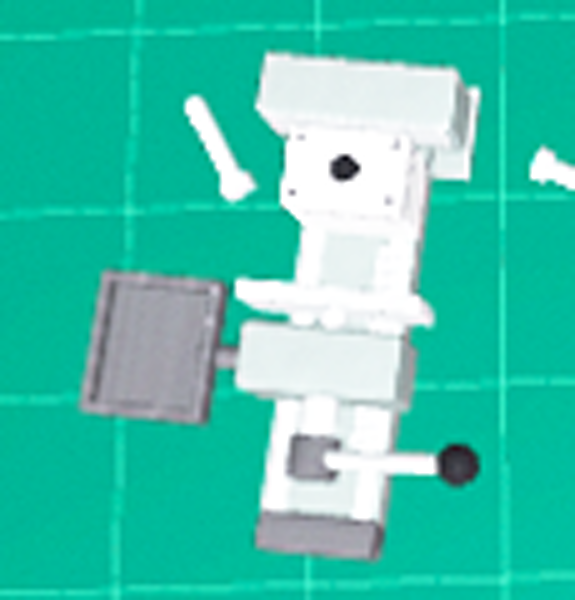

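```bash
python3 - <<'E'
from h import *
p=camera_params('top')
def f(L,z): 
    a=np.array([atz(p,100+(u-2)/5,155+(v-2)/5,z)[:2] for u,v in L]); print(a.round(3).tolist(),'mean',a.mean(0).round(4)); return a
a=f([(103,270),(225,285),(208,423),(82,410)],.066)
for i in range(4):
    e=a[(i+1)%4]-a[i]; print(np.hypot(*e).round(3),np.degrees(np.arctan2(e[1],e[0])).round(1))
f([(288,132),(410,140),(405,218),(283,208)],.084)
f([(243,322),(412,335),(405,403),(237,388)],.076)
f([(458,465)],.107)
s=read_state();print(cv2.Rodrigues(s['orientation'])[0].round(3)); w=camera_params('wrist');print(w); R=cv2.Rodrigues(w['rotation'])[0];print(R.round(3), (cv2.Rodrigues(s['orientation'])[0].T@(w['position']-s['tool_pos'])).round(4))
E
```

```text
[[0.534, 0.29], [0.524, 0.229], [0.456, 0.235], [0.465, 0.297]] mean [0.4946 0.263 ]
0.062 -99.0
0.068 174.6
0.063 82.3
0.07 -6.0
[[0.596, 0.195], [0.59, 0.135], [0.551, 0.137], [0.558, 0.197]] mean [0.5737 0.1658]
[[0.503, 0.217], [0.494, 0.134], [0.461, 0.138], [0.471, 0.219]] mean [0.4826 0.177 ]
[[0.428, 0.108]] mean [0.4277 0.1076]
[[-0.973  0.231 -0.001]
 [ 0.231  0.973 -0.002]
 [ 0.    -0.002 -1.   ]]
{'fx': 296.0523706705692, 'fy': 296.0523706705692, 'cx': 254.18647416996308, 'cy': 187.34326599238543, 'k1': -0.056445211575866974, 'position': array([0.06262906, 0.60296258, 0.38496995]), 'rotation': array([-0.24219202, -0.18825045,  1.3288305 ])}
[[ 0.231 -0.934 -0.273]
 [ 0.973  0.221  0.067]
 [-0.002 -0.281  0.96 ]] [0.0781 0.0014 0.0189]
```

carry_out --targets '[{"hand":0,"x":-0.37,"y":-0.306,"z":0,"az":-0.12},{"hand":0,"x":-0.37,"y":-0.306,"z":0,"az":-0.12},{"hand":0,"x":-0.37,"y":-0.306,"z":0,"az":-0.12},{"hand":0,"x":-0.37,"y":-0.306,"z":0,"az":-0.12},{"hand":0,"x":-0.37,"y":-0.306,"z":0,"az":-0.12},{"hand":0,"x":-0.37,"y":-0.306,"z":0,"az":-0.12},{"hand":0,"x":-0.37,"y":-0.306,"z":0,"az":-0.12},{"hand":0,"x":-0.37,"y":-0.306,"z":0,"az":-0.12}]'

```text
schema error: expected keys hand, x, y, z, ax, ay, az
```

```bash
cat > look.py <<'E'
import sys
from h import *
s=read_state(); p,im,d=pts('wrist'); cv2.imwrite(f'pics/{sys.argv[1]}.png',im)
np.savez('w.npz',d=d,**p)
print(s['t'],s['tool_pos'].round(4),cv2.Rodrigues(s['orientation'])[0].round(3).tolist(),s['force'].round(1))
E
python3 look.py w1
```

```text
0.1 [0.1383 0.5836 0.4038] [[-0.973, 0.231, -0.001], [0.231, 0.973, -0.002], [0.0, -0.002, -1.0]] [-0.8 -0.7  0.1]
```

View pics/w1.png

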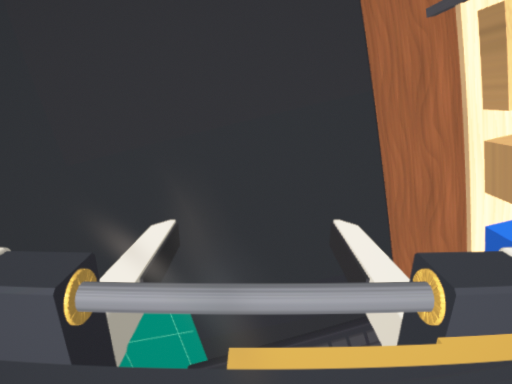

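carry_out --targets '[{"hand":0,"x":-0.41,"y":-0.306,"z":0,"ax":0,"ay":0,"az":-0.12},{"hand":0,"x":-0.41,"y":-0.306,"z":0,"ax":0,"ay":0,"az":-0.12},{"hand":0,"x":-0.41,"y":-0.306,"z":0,"ax":0,"ay":0,"az":-0.12},{"hand":0,"x":-0.41,"y":-0.306,"z":0,"ax":0,"ay":0,"az":-0.12},{"hand":0,"x":-0.41,"y":-0.306,"z":0,"ax":0,"ay":0,"az":-0.12},{"hand":0,"x":-0.41,"y":-0.306,"z":0,"ax":0,"ay":0,"az":-0.12},{"hand":0,"x":-0.41,"y":-0.306,"z":0,"ax":0,"ay":0,"az":-0.12},{"hand":0,"x":-0.41,"y":-0.306,"z":0,"ax":0,"ay":0,"az":-0.12}]'

```text
t: 1.15
tool_pos: [0.4602, 0.1985, 0.4047]
orientation: [0.177, 3.136, 0.0]
force: [0.5, 1.1, -1.1]
opening: 0.0177
gripper_force: 0.0
```

```bash
python3 look.py w2
```

```text
1.15 [0.4602 0.1985 0.4047] [[-0.994, 0.113, 0.0], [0.113, 0.994, 0.0], [-0.0, 0.0, -1.0]] [ 0.5  1.1 -1.1]
```

View pics/w2.png

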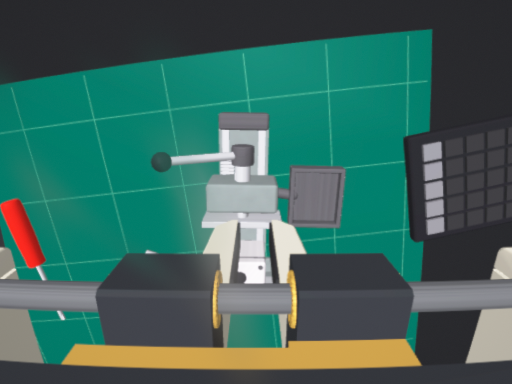

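```bash
python3 - <<'E'
from h import *
w=dict(np.load('w.npz')); d=w['d']
a=np.array([atz(w,u,v,.066) for u,v in [(290,166),(344,167),(341,228),(289,226)]]);print(a.round(4)[:,:2].tolist(),a.mean(0))
for i in range(4):
    e=a[(i+1)%4]-a[i]; print(np.hypot(e[0],e[1]).round(3),np.degrees(np.arctan2(e[1],e[0])).round(1))
print(dep(w,316,196,d[196,316]),dep(w,161,162,d[162,161]),atz(w,161,162,.107))
b=np.array([atz(w,u,v,.076) for u,v in [(208,177),(277,177)]]);e=b[1]-b[0];print(b[:,:2],np.degrees(np.arctan2(e[1],e[0])))
print(atz(w,204,221,.073),atz(w,281,221,.073))
E
```

```text
[[0.4559, 0.24], [0.4637, 0.2997], [0.537, 0.2942], [0.5274, 0.2333]] [0.49600926 0.26678832 0.066     ]
0.06 82.6
0.074 -4.3
0.062 -99.0
0.072 174.6
[0.49569979 0.26767216 0.06102316] [0.4282     0.11385151 0.10935699] [0.42858643 0.11304303 0.107     ]
[[0.45577257 0.1500385 ]
 [0.46416219 0.22413446]] 83.54011465314234
[0.50718394 0.13679733 0.073     ] [0.51700222 0.22413057 0.073     ]
```

carry_out --targets '[{"hand":0,"x":-0.037,"y":0.07,"z":0,"ax":0,"ay":0,"az":0},{"hand":0,"x":-0.037,"y":0.07,"z":0.05,"ax":0,"ay":0,"az":0},{"hand":0,"x":-0.037,"y":0.07,"z":0.1,"ax":0,"ay":0,"az":0},{"hand":0,"x":-0.037,"y":0.07,"z":0.134,"ax":0,"ay":0,"az":0},{"hand":0,"x":-0.037,"y":0.07,"z":0.134,"ax":0,"ay":0,"az":0}]'

```text
t: 1.82
tool_pos: [0.5022, 0.2653, 0.267]
orientation: [-0.176, -3.13, 0.005]
force: [-0.4, 0.3, 0.8]
opening: 0.0
gripper_force: 0.0
```

```bash
python3 look.py w3
```

```text
1.825 [0.5022 0.2653 0.267 ] [[-0.994, 0.112, -0.007], [0.112, 0.994, -0.003], [0.007, -0.004, -1.0]] [-0.4  0.3  0.8]
```

View pics/w3.png

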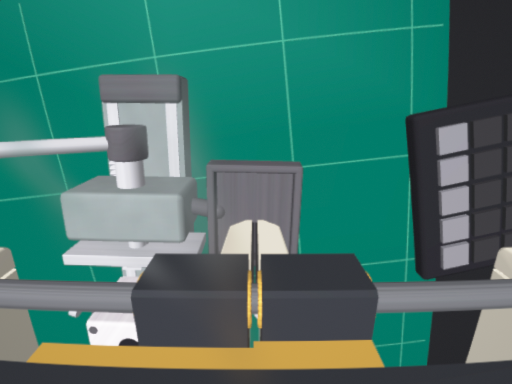

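carry_out --targets '[{"hand":0,"x":0,"y":0,"z":0.015,"ax":0,"ay":0,"az":0},{"hand":0,"x":0,"y":0,"z":0.025,"ax":0,"ay":0,"az":0},{"hand":0,"x":0,"y":0,"z":0.03,"ax":0,"ay":0,"az":0},{"hand":0,"x":0,"y":0,"z":0.03,"ax":0,"ay":0,"az":0}]'

```text
t: 2.38
tool_pos: [0.5045, 0.2667, 0.2422]
orientation: [0.177, 3.134, 0.004]
force: [-2.5, 2.6, 7.9]
opening: 0.0006
gripper_force: 3.6
```

carry_out --targets '[{"hand":0,"x":0,"y":0,"z":0.006,"ax":0,"ay":0,"az":0},{"hand":0,"x":0,"y":0,"z":0.012,"ax":0,"ay":0,"az":0},{"hand":0,"x":0,"y":0,"z":0.016,"ax":0,"ay":0,"az":0},{"hand":0,"x":0,"y":0,"z":0.016,"ax":0,"ay":0,"az":0}]'

```text
t: 2.88
tool_pos: [0.506, 0.2691, 0.229]
orientation: [0.176, 3.129, 0.014]
force: [-0.5, 15.8, 13.8]
opening: 0.0006
gripper_force: 8.0
```

carry_out --targets '[{"hand":0,"x":0,"y":0.003,"z":0,"ax":0,"ay":0,"az":0},{"hand":0,"x":0,"y":0.005,"z":0,"ax":0,"ay":0,"az":0},{"hand":0,"x":0,"y":0.005,"z":0,"ax":0,"ay":0,"az":0}]'

```text
t: 3.25
tool_pos: [0.5061, 0.2714, 0.2274]
orientation: [0.177, 3.131, 0.003]
force: [1.4, -0.1, 8.7]
opening: 0.0006
gripper_force: 4.5
```

carry_out --targets '[{"hand":0,"x":0,"y":0.001,"z":0.002,"ax":0,"ay":0,"az":0},{"hand":0,"x":-0.005,"y":0.001,"z":0.002,"ax":0,"ay":0,"az":0},{"hand":0,"x":-0.01,"y":0.001,"z":0.002,"ax":0,"ay":0,"az":0},{"hand":0,"x":-0.015,"y":0.001,"z":0.002,"ax":0,"ay":0,"az":0},{"hand":0,"x":-0.02,"y":0.001,"z":0.002,"ax":0,"ay":0,"az":0},{"hand":0,"x":-0.02,"y":0.001,"z":0.002,"ax":0,"ay":0,"az":0}]'

```text
t: 4.0
tool_pos: [0.5264, 0.2694, 0.226]
orientation: [0.177, 3.131, 0.002]
force: [-1.2, -3.8, 13.8]
opening: 0.0004
gripper_force: 6.5
```

```bash
python3 - <<'E'
from h import *
p,im,d=pts('scene'); c=im[120:230,250:380]
cv2.imwrite('pics/s1.png',cv2.resize(c,None,fx=5,fy=5,interpolation=cv2.INTER_CUBIC))
print(read_state()['force'])
E
```

```text
[-0.54047014 -4.38035471 15.28766342]
```

View pics/s1.png

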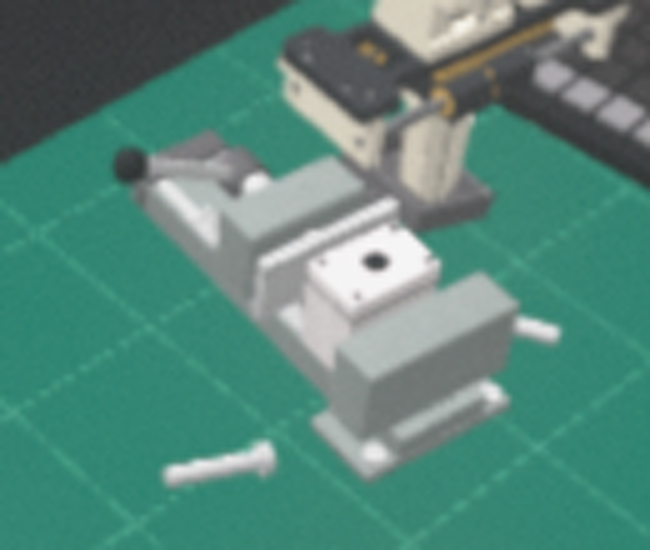

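carry_out --targets '[{"hand":0,"x":-0.004,"y":0.001,"z":0,"ax":0,"ay":0,"az":0},{"hand":0,"x":-0.008,"y":0.001,"z":0,"ax":0,"ay":0,"az":0},{"hand":0,"x":-0.012,"y":0.001,"z":0,"ax":0,"ay":0,"az":0},{"hand":0,"x":-0.016,"y":0.001,"z":0,"ax":0,"ay":0,"az":0},{"hand":0,"x":-0.016,"y":0.001,"z":0,"ax":0,"ay":0,"az":0}]'

```text
t: 4.68
tool_pos: [0.5422, 0.2683, 0.2257]
orientation: [0.177, 3.132, 0.0]
force: [-1.4, -5.2, 14.4]
opening: 0.0004
gripper_force: 6.2
```

```bash
cat > gap.py <<'E'
import sys
from h import *
p,im,d=pts('top'); c=im[155:275,100:215]
cv2.imwrite(f'pics/{sys.argv[1]}.png',cv2.resize(c,None,fx=5,fy=5,interpolation=cv2.INTER_CUBIC))
for u in (160,166,170,174,178): print(u,[(v,*dep(p,u,v,d[v,u])[[0,2]].round(3)) for v in range(172,232,2)])
E
python3 gap.py t1 | sed 's/np.float[0-9]*//g' | sed -n '2,3p'
```

```text
166 [(172, (0.621), (0.076)), (174, (0.617), (0.073)), (176, (0.611), (0.074)), (178, (0.606), (0.075)), (180, (0.604), (0.063)), (182, (0.592), (0.086)), (184, (0.588), (0.083)), (186, (0.583), (0.083)), (188, (0.577), (0.085)), (190, (0.572), (0.085)), (192, (0.568), (0.083)), (194, (0.563), (0.083)), (196, (0.558), (0.082)), (198, (0.555), (0.074)), (200, (0.549), (0.078)), (202, (0.548), (0.058)), (204, (0.543), (0.06)), (206, (0.535), (0.072)), (208, (0.53), (0.073)), (210, (0.524), (0.078)), (212, (0.519), (0.076)), (214, (0.514), (0.076)), (216, (0.509), (0.077)), (218, (0.504), (0.077)), (220, (0.501), (0.064)), (222, (0.497), (0.062)), (224, (0.492), (0.064)), (226, (0.487), (0.063)), (228, (0.481), (0.068)), (230, (0.476), (0.067))]
170 [(172, (0.621), (0.076)), (174, (0.616), (0.076)), (176, (0.611), (0.075)), (178, (0.605), (0.076)), (180, (0.603), (0.066)), (182, (0.593), (0.084)), (184, (0.587), (0.087)), (186, (0.581), (0.088)), (188, (0.577), (0.084)), (190, (0.572), (0.084)), (192, (0.566), (0.088)), (194, (0.562), (0.085)), (196, (0.557), (0.086)), (198, (0.554), (0.075)), (200, (0.55), (0.071)), (202, (0.547), (0.063)), (204, (0.543), (0.056)), (206, (0.534), (0.073)), (208, (0.529), (0.078)), (210, (0.524), (0.078)), (212, (0.519), (0.074)), (214, (0.514), (0.076)), (216, (0.509), (0.075)), (218, (0.504), (0.075)), (220, (0.503), (0.056)), (222, (0.503), (0.023)), (224, (0.497), (0.026)), (226, (0.492), (0.026)), (228, (0.487), (0.024)), (230, (0.476), (0.07))]
```

carry_out --targets '[{"hand":0,"x":-0.002,"y":0.001,"z":0,"ax":0,"ay":0,"az":0},{"hand":0,"x":-0.004,"y":0.001,"z":0,"ax":0,"ay":0,"az":0},{"hand":0,"x":-0.006,"y":0.001,"z":0,"ax":0,"ay":0,"az":0},{"hand":0,"x":-0.008,"y":0.001,"z":0,"ax":0,"ay":0,"az":0},{"hand":0,"x":-0.008,"y":0.001,"z":0,"ax":0,"ay":0,"az":0}]'

```text
t: 5.35
tool_pos: [0.5497, 0.2685, 0.2255]
orientation: [0.177, 3.133, -0.0]
force: [-3.5, -5.0, 15.4]
opening: 0.0005
gripper_force: 6.5
```

```bash
python3 gap.py t2 | sed 's/np.float[0-9]*//g;s/[()]//g' | sed -n '2,3p'
```

```text
166 [172, 0.621, 0.077, 174, 0.616, 0.076, 176, 0.611, 0.076, 178, 0.606, 0.076, 180, 0.599, 0.082, 182, 0.593, 0.086, 184, 0.588, 0.084, 186, 0.583, 0.083, 188, 0.577, 0.086, 190, 0.572, 0.087, 192, 0.568, 0.083, 194, 0.563, 0.082, 196, 0.559, 0.076, 198, 0.555, 0.075, 200, 0.555, 0.049, 202, 0.549, 0.056, 204, 0.539, 0.079, 206, 0.534, 0.075, 208, 0.529, 0.076, 210, 0.524, 0.075, 212, 0.519, 0.077, 214, 0.514, 0.075, 216, 0.511, 0.068, 218, 0.506, 0.066, 220, 0.502, 0.063, 222, 0.497, 0.064, 224, 0.491, 0.066, 226, 0.486, 0.067, 228, 0.481, 0.068, 230, 0.476, 0.066]
170 [172, 0.621, 0.075, 174, 0.615, 0.077, 176, 0.611, 0.075, 178, 0.605, 0.076, 180, 0.598, 0.082, 182, 0.592, 0.087, 184, 0.587, 0.087, 186, 0.582, 0.086, 188, 0.577, 0.084, 190, 0.571, 0.089, 192, 0.567, 0.084, 194, 0.562, 0.086, 196, 0.559, 0.076, 198, 0.555, 0.072, 200, 0.553, 0.058, 202, 0.548, 0.056, 204, 0.539, 0.075, 206, 0.533, 0.078, 208, 0.528, 0.079, 210, 0.523, 0.078, 212, 0.519, 0.077, 214, 0.514, 0.075, 216, 0.51, 0.072, 218, 0.51, 0.044, 220, 0.508, 0.025, 222, 0.502, 0.028, 224, 0.498, 0.024, 226, 0.487, 0.06, 228, 0.48, 0.071, 230, 0.476, 0.07]
```

carry_out --targets '[{"hand":0,"x":-0.001,"y":0,"z":0,"ax":0,"ay":0,"az":0},{"hand":0,"x":-0.002,"y":0,"z":0,"ax":0,"ay":0,"az":0},{"hand":0,"x":-0.003,"y":0,"z":0,"ax":0,"ay":0,"az":0},{"hand":0,"x":-0.003,"y":0,"z":0,"ax":0,"ay":0,"az":0}]'

```text
t: 5.9
tool_pos: [0.5524, 0.2681, 0.2254]
orientation: [0.177, 3.134, -0.0]
force: [-4.9, -5.8, 16.3]
opening: 0.0002
gripper_force: 7.0
```

carry_out --targets '[{"hand":0,"x":-0.001,"y":0,"z":0,"ax":0,"ay":0,"az":0},{"hand":0,"x":-0.002,"y":0,"z":0,"ax":0,"ay":0,"az":0},{"hand":0,"x":-0.003,"y":0,"z":0,"ax":0,"ay":0,"az":0},{"hand":0,"x":-0.003,"y":0,"z":0,"ax":0,"ay":0,"az":0}]'

```text
t: 6.4
tool_pos: [0.5548, 0.2679, 0.2253]
orientation: [0.177, 3.136, -0.001]
force: [-9.1, -5.2, 18.4]
opening: 0.0007
gripper_force: 8.3
```

```bash
python3 gap.py t3 | sed 's/np.float[0-9]*//g;s/[()]//g' | sed -n '2,3p'
```

```text
166 [172, 0.621, 0.075, 174, 0.617, 0.074, 176, 0.61, 0.078, 178, 0.603, 0.085, 180, 0.599, 0.081, 182, 0.593, 0.083, 184, 0.588, 0.085, 186, 0.583, 0.084, 188, 0.578, 0.084, 190, 0.572, 0.087, 192, 0.567, 0.087, 194, 0.564, 0.079, 196, 0.561, 0.071, 198, 0.556, 0.067, 200, 0.558, 0.038, 202, 0.544, 0.075, 204, 0.539, 0.075, 206, 0.534, 0.075, 208, 0.529, 0.077, 210, 0.524, 0.076, 212, 0.519, 0.075, 214, 0.515, 0.074, 216, 0.512, 0.063, 218, 0.506, 0.064, 220, 0.502, 0.062, 222, 0.496, 0.07, 224, 0.491, 0.065, 226, 0.486, 0.068, 228, 0.481, 0.066, 230, 0.476, 0.066]
170 [172, 0.621, 0.076, 174, 0.615, 0.078, 176, 0.61, 0.076, 178, 0.606, 0.075, 180, 0.597, 0.087, 182, 0.592, 0.085, 184, 0.587, 0.085, 186, 0.582, 0.085, 188, 0.578, 0.083, 190, 0.572, 0.084, 192, 0.567, 0.085, 194, 0.563, 0.079, 196, 0.559, 0.075, 198, 0.555, 0.073, 200, 0.552, 0.062, 202, 0.543, 0.078, 204, 0.539, 0.073, 206, 0.534, 0.074, 208, 0.529, 0.077, 210, 0.524, 0.074, 212, 0.518, 0.078, 214, 0.515, 0.073, 216, 0.513, 0.053, 218, 0.513, 0.026, 220, 0.508, 0.022, 222, 0.503, 0.022, 224, 0.492, 0.057, 226, 0.486, 0.069, 228, 0.481, 0.067, 230, 0.482, 0.024]
```

carry_out --targets '[{"hand":0,"x":-0.001,"y":0,"z":0,"ax":0,"ay":0,"az":0},{"hand":0,"x":-0.001,"y":0,"z":-0.004,"ax":0,"ay":0,"az":0},{"hand":0,"x":-0.001,"y":0,"z":-0.008,"ax":0,"ay":0,"az":0},{"hand":0,"x":-0.001,"y":0,"z":-0.012,"ax":0,"ay":0,"az":0},{"hand":0,"x":-0.001,"y":0,"z":-0.016,"ax":0,"ay":0,"az":0},{"hand":0,"x":-0.001,"y":0,"z":-0.02,"ax":0,"ay":0,"az":0},{"hand":0,"x":-0.001,"y":0,"z":-0.02,"ax":0,"ay":0,"az":0}]'

```text
t: 7.32
tool_pos: [0.5557, 0.2681, 0.2431]
orientation: [0.177, 3.136, 0.001]
force: [0.2, -0.8, 0.3]
opening: 0.0004
gripper_force: 0.0
```

carry_out --targets '[{"hand":0,"x":0,"y":0,"z":-0.06,"ax":0,"ay":0,"az":0},{"hand":0,"x":0,"y":0,"z":-0.12,"ax":0,"ay":0,"az":0},{"hand":0,"x":0.038,"y":-0.06,"z":-0.12,"ax":0,"ay":0,"az":0},{"hand":0,"x":0.038,"y":-0.12,"z":-0.12,"ax":0,"ay":0,"az":0},{"hand":0,"x":0.038,"y":-0.165,"z":-0.12,"ax":0,"ay":0,"az":0},{"hand":0,"x":0.038,"y":-0.165,"z":-0.12,"ax":0,"ay":0,"az":0},{"hand":0,"x":0.038,"y":-0.165,"z":-0.12,"ax":0,"ay":0,"az":0}]'

```text
t: 8.2
tool_pos: [0.4993, 0.1085, 0.3626]
orientation: [0.178, 3.136, 0.001]
force: [-0.6, -0.5, -0.3]
opening: 0.0006
gripper_force: 0.0
```

```bash
python3 look.py w4; python3 gap.py t4 >/dev/null; python3 - <<'E'
import cv2,numpy as np
a=cv2.imread('pics/w4.png');b=cv2.resize(cv2.imread('pics/t4.png'),(360,384));cv2.imwrite('pics/m4.png',cv2.resize(np.hstack([a,b]),(800,352)))
E
```

```text
8.2 [0.4993 0.1085 0.3626] [[-0.994, 0.113, 0.0], [0.113, 0.994, 0.001], [-0.0, 0.001, -1.0]] [-0.6 -0.5 -0.3]
```

View pics/m4.png

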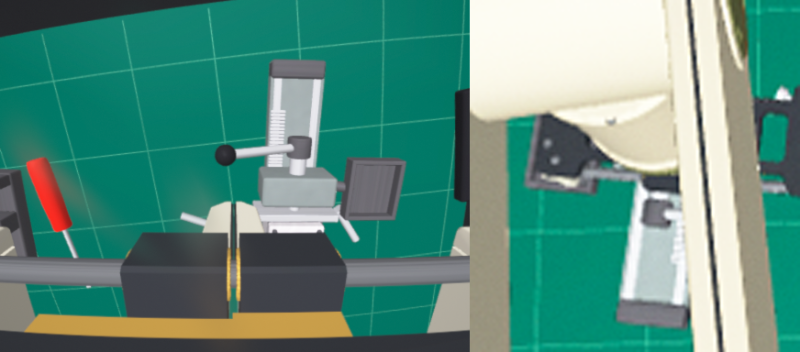

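```bash
python3 - <<'E'
from h import *
w=dict(np.load('w.npz')); im=cv2.imread('pics/w4.png')
m=(im.max(2)<45)[140:200,215:275].astype('uint8'); n,l,s,c=cv2.connectedComponentsWithStats(m); k=1+s[1:,4].argmax(); u,v=c[k]+[215,140]; print(u,v,s[k])
K=atz(w,u,v,.107); print(K,dep(w,u,v,w['d'][int(v),int(u)]))
s=read_state(); R=cv2.Rodrigues(s['orientation'])[0]
print(R.T@(K-s['tool_pos']))
E
```

```text
249.14414414414415 173.18018018018017 [ 22  20  19  20 111]
[0.4782682  0.10810101 0.107     ] [0.4774072  0.10826328 0.11062165]
[ 0.02072824 -0.0036318   0.25559818]
```

carry_out --targets '[{"hand":0,"x":0.024,"y":-0.012,"z":0,"ax":0,"ay":0,"az":0},{"hand":0,"x":0.024,"y":-0.012,"z":0.03,"ax":0,"ay":0,"az":0},{"hand":0,"x":0.024,"y":-0.012,"z":0.053,"ax":0,"ay":0,"az":0},{"hand":0,"x":0.024,"y":-0.013,"z":0.06,"ax":0,"ay":0,"az":0},{"hand":0,"x":0.024,"y":-0.014,"z":0.065,"ax":0,"ay":0,"az":0},{"hand":0,"x":0.024,"y":-0.015,"z":0.07,"ax":0,"ay":0,"az":0},{"hand":0,"x":0.024,"y":-0.015,"z":0.07,"ax":0,"ay":0,"az":0}]'

```text
t: 9.18
tool_pos: [0.4743, 0.0961, 0.2938]
orientation: [0.177, 3.135, 0.0]
force: [-0.2, -1.0, 2.6]
opening: 0.0005
gripper_force: 1.1
```

carry_out --targets '[{"hand":0,"x":0,"y":-0.001,"z":0.006,"ax":0,"ay":0,"az":0},{"hand":0,"x":0,"y":-0.002,"z":0.012,"ax":0,"ay":0,"az":0},{"hand":0,"x":0,"y":-0.003,"z":0.018,"ax":0,"ay":0,"az":0},{"hand":0,"x":0,"y":-0.003,"z":0.024,"ax":0,"ay":0,"az":0},{"hand":0,"x":0,"y":-0.003,"z":0.03,"ax":0,"ay":0,"az":0},{"hand":0,"x":0,"y":-0.003,"z":0.03,"ax":0,"ay":0,"az":0}]'

```text
t: 9.93
tool_pos: [0.4743, 0.0923, 0.264]
orientation: [0.178, 3.134, -0.002]
force: [0.4, -3.0, 3.6]
opening: 0.0003
gripper_force: 1.8
```

```bash
python3 look.py w5; python3 - <<'E'
from h import *
p,im,d=pts('scene'); c=im[110:230,240:380]
a=cv2.imread('pics/w5.png')[60:300,100:460]
cv2.imwrite('pics/m5.png',np.hstack([cv2.resize(c,(420,360),interpolation=cv2.INTER_CUBIC),cv2.resize(a,(380,360))]))
E
```

```text
9.925 [0.4743 0.0923 0.264 ] [[-0.994, 0.113, 0.003], [0.113, 0.994, -0.001], [-0.003, -0.001, -1.0]] [ 0.4 -3.   3.6]
```

View pics/m5.png

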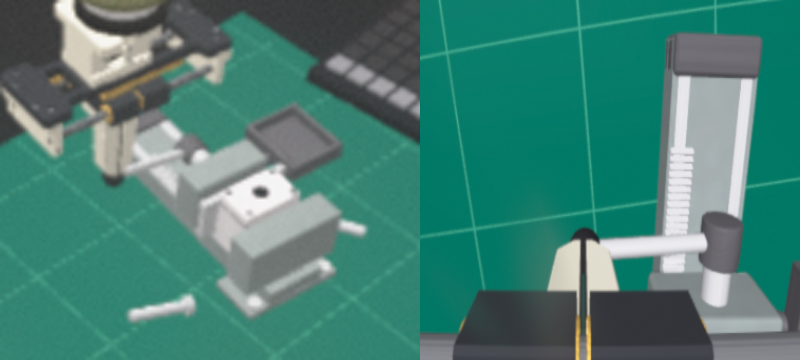

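carry_out --targets '[{"hand":0,"x":0.002,"y":-0.001,"z":0.006,"ax":0,"ay":0,"az":0},{"hand":0,"x":0.002,"y":-0.002,"z":0.012,"ax":0,"ay":0,"az":0},{"hand":0,"x":0.002,"y":-0.003,"z":0.018,"ax":0,"ay":0,"az":0},{"hand":0,"x":0.002,"y":-0.003,"z":0.024,"ax":0,"ay":0,"az":0},{"hand":0,"x":0.002,"y":-0.003,"z":0.03,"ax":0,"ay":0,"az":0},{"hand":0,"x":0.002,"y":-0.003,"z":0.036,"ax":0,"ay":0,"az":0},{"hand":0,"x":0.002,"y":-0.003,"z":0.036,"ax":0,"ay":0,"az":0}]'

```text
t: 10.9
tool_pos: [0.4722, 0.0908, 0.228]
orientation: [0.177, 3.133, 0.002]
force: [4.3, 0.8, 3.4]
opening: 0.0005
gripper_force: 1.9
```

carry_out --targets '[{"hand":0,"x":0,"y":0,"z":0.004,"ax":0,"ay":0,"az":0},{"hand":0,"x":0,"y":0,"z":0.008,"ax":0,"ay":0,"az":0},{"hand":0,"x":0,"y":0,"z":0.012,"ax":0,"ay":0,"az":0},{"hand":0,"x":0,"y":0,"z":0.012,"ax":0,"ay":0,"az":0}]'

```text
t: 11.4
tool_pos: [0.4722, 0.0916, 0.2165]
orientation: [0.177, 3.133, 0.005]
force: [0.4, 4.2, 8.7]
opening: 0.0005
gripper_force: 3.9
```

carry_out --targets '[{"hand":0,"x":0,"y":0,"z":0.002,"ax":0,"ay":0,"az":0},{"hand":0,"x":0,"y":0,"z":0.003,"ax":0,"ay":0,"az":0},{"hand":0,"x":0,"y":0,"z":0.003,"ax":0,"ay":0,"az":0}]'

```text
t: 11.78
tool_pos: [0.4726, 0.0917, 0.2151]
orientation: [0.176, 3.132, 0.005]
force: [-6.7, 4.7, 25.7]
opening: 0.0003
gripper_force: 11.8
```

carry_out --targets '[{"hand":0,"x":0,"y":0,"z":-0.01,"ax":0,"ay":0,"az":0},{"hand":0,"x":0,"y":0,"z":-0.06,"ax":0,"ay":0,"az":0},{"hand":0,"x":0,"y":0,"z":-0.12,"ax":0,"ay":0,"az":0},{"hand":0,"x":0,"y":-0.06,"z":-0.14,"ax":0,"ay":0,"az":0},{"hand":0,"x":0,"y":-0.1,"z":-0.14,"ax":0,"ay":0,"az":0},{"hand":0,"x":0,"y":-0.1,"z":-0.14,"ax":0,"ay":0,"az":0}]'

```text
t: 12.52
tool_pos: [0.4594, -0.0108, 0.352]
orientation: [0.182, 3.136, -0.0]
force: [-0.2, 1.1, 0.3]
opening: 0.0003
gripper_force: 0.0
```

```bash
python3 look.py w6; python3 - <<'E'
from h import *
p,im,d=pts('scene'); c=im[110:230,240:380]
p,t,d=pts('top');t=t[145:275,95:225]
cv2.imwrite('pics/m6.png',np.hstack([cv2.resize(c,(420,360),interpolation=cv2.INTER_CUBIC),cv2.resize(t,(360,360),interpolation=cv2.INTER_CUBIC)]))
E
```

```text
12.525 [ 0.4594 -0.0108  0.352 ] [[-0.993, 0.116, 0.0], [0.116, 0.993, -0.0], [-0.0, -0.0, -1.0]] [-0.2  1.1  0.3]
```

View pics/m6.png

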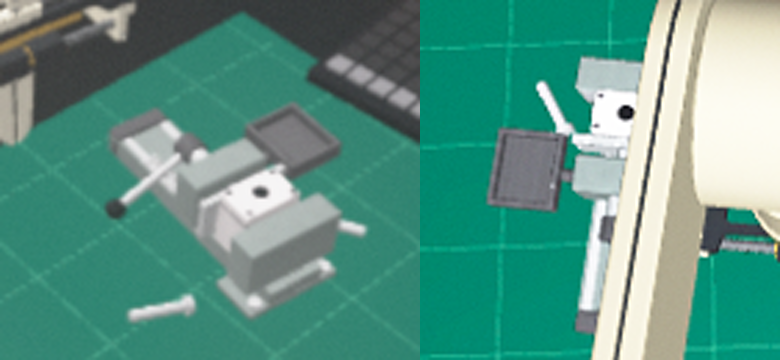

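```bash
python3 - <<'E'
from h import *
p,im,d=pts('scene'); print([dep(p,u,v,d[v,u]).round(4).tolist() for u,v in [(278,179),(279,179),(278,180),(327,174),(326,178)]])
robot.close_job()
E
```

```text
[[0.4775, 0.0934, 0.0275], [0.4811, 0.0938, 0.03], [0.4802, 0.0911, 0.0271], [0.5873, 0.164, 0.0861], [0.5955, 0.1517, 0.0857]]
the job is handed in; nothing more can be done
```

I slid the jaw against the box with the lever held down, let the lever spring back up, and pushed the handle down to its stop; the last camera views showed the box upright between the jaws, and I handed the job in after about 12.7 s.

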